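# Find the loose cover plate on the gearbox and push it open

## Task

Three of the four identical cover plates on top of the green gearbox are still clamped and one is loose on its middle pivot: press the ends of the plates with shut fingertips, without leaning hard on them, until you find the one that rocks, then push an end of it down into the gearbox until the plate stands steeply open (well past half-way to upright), and leave it so. Nothing is gripped or lifted, and the tools, jars and tins on the gearbox and bench stay where they are.

Things in the scene. Friction and masses are not known exactly. Their poses are not given: they have to be found in the camera images.
- casing: Green-painted steel gearbox casing fixed to the bench, 230 mm (its x) by 433 mm (its y) by 110 mm high. Origin at the centre of its underside; z up; its x axis points away from the robot, roughly. Its flat top (the deck, 110 mm above the origin) holds four identical plates in a row along its y axis, 98 mm apart, each over its own compartment 114 by 79 mm, open to about 90 mm below the deck except for a gear shaft whose gear reaches up to 50 mm below the deck.
- plate1_mid (a point): Centre of the top face of cover plate 1 of 4 (1 at the casing's +y end). Plain steel plate, 110 mm along its x, 75 mm along its y, 5 mm thick, flush with the deck, 2 mm gap all round. It is pivoted across its middle on a pin along its y axis, 2.5 mm below this point. The point turns with the plate: x along the plate away from the robot, z out of its top face.
- plate1 (a joint): Tilt of plate 1, rad: 0 level, positive when its end nearer the robot is down (far end up), negative the other way; stops at +-1.2. Three of the plates (which ones changes each time) are clamped from below and give less than 1 mm when an end is pressed; the fourth is held by pivot friction only: about 2 to 3 N pressed on it 27 to 40 mm from the pivot tilts it either way, and it stays at the angle at which it is left.
- plate2_mid (a point): Centre of the top face of cover plate 2 of 4 (1 at the casing's +y end). Plain steel plate, 110 mm along its x, 75 mm along its y, 5 mm thick, flush with the deck, 2 mm gap all round. It is pivoted across its middle on a pin along its y axis, 2.5 mm below this point. The point turns with the plate: x along the plate away from the robot, z out of its top face.
- plate2 (a joint): Tilt of plate 2, rad: 0 level, positive when its end nearer the robot is down (far end up), negative the other way; stops at +-1.2. Three of the plates (which ones changes each time) are clamped from below and give less than 1 mm when an end is pressed; the fourth is held by pivot friction only: about 2 to 3 N pressed on it 27 to 40 mm from the pivot tilts it either way, and it stays at the angle at which it is left.
- plate3_mid (a point): Centre of the top face of cover plate 3 of 4 (1 at the casing's +y end). Plain steel plate, 110 mm along its x, 75 mm along its y, 5 mm thick, flush with the deck, 2 mm gap all round. It is pivoted across its middle on a pin along its y axis, 2.5 mm below this point. The point turns with the plate: x along the plate away from the robot, z out of its top face.
- plate3 (a joint): Tilt of plate 3, rad: 0 level, positive when its end nearer the robot is down (far end up), negative the other way; stops at +-1.2. Three of the plates (which ones changes each time) are clamped from below and give less than 1 mm when an end is pressed; the fourth is held by pivot friction only: about 2 to 3 N pressed on it 27 to 40 mm from the pivot tilts it either way, and it stays at the angle at which it is left.
- plate4_mid (a point): Centre of the top face of cover plate 4 of 4 (1 at the casing's +y end). Plain steel plate, 110 mm along its x, 75 mm along its y, 5 mm thick, flush with the deck, 2 mm gap all round. It is pivoted across its middle on a pin along its y axis, 2.5 mm below this point. The point turns with the plate: x along the plate away from the robot, z out of its top face.
- plate4 (a joint): Tilt of plate 4, rad: 0 level, positive when its end nearer the robot is down (far end up), negative the other way; stops at +-1.2. Three of the plates (which ones changes each time) are clamped from below and give less than 1 mm when an end is pressed; the fourth is held by pivot friction only: about 2 to 3 N pressed on it 27 to 40 mm from the pivot tilts it either way, and it stays at the angle at which it is left.
- socket: Steel socket, upright cylinder 26 mm across, 30 mm high, standing on the far ledge of the casing top. Bystander, leave alone. Origin at the middle of its underside.
- grease_jar: Small jar, 38 mm across, 45 mm high, standing on the far ledge of the casing top. Bystander, leave alone. Origin at the middle of its underside.
- spanner: Flat spanner 150 mm long, lying along the near ledge of the casing top, less than 15 mm high. Bystander, leave alone. Origin at the middle of its underside.
- paint_tin: Closed tin 84 mm across, 100 mm high, standing on the bench left of the casing. Bystander, leave alone. Origin at the middle of its underside.
- hammer: Hammer lying on the bench right of the casing. Bystander, leave alone. Origin at the middle of its underside.
- brush: Brush lying on the bench left of the casing. Bystander, leave alone. Origin at the middle of its underside.
- cup: White mug 76 mm across, 85 mm high, standing on the bench right of the casing. Bystander, leave alone. Origin at the middle of its underside.

How it is judged:
On the way, in this order (a step that is already met when the one before it is completed fails the run):
1. the loose plate is pushed and tilts ((not (value of joint plate1 between -0.12 and 0.12 rad) or not (value of joint plate2 between -0.12 and 0.12 rad) or not (value of joint plate3 between -0.12 and 0.12 rad) or not (value of joint plate4 between -0.12 and 0.12 rad))).
2. it is pushed steeply open (((value of joint plate1 above 0.87 rad or value of joint plate1 below -0.87 rad) or (value of joint plate2 above 0.87 rad or value of joint plate2 below -0.87 rad) or (value of joint plate3 above 0.87 rad or value of joint plate3 below -0.87 rad) or (value of joint plate4 above 0.87 rad or value of joint plate4 below -0.87 rad))), for 0.2 s.
At the end, for the whole second after the job is handed in: The loose plate is tilted by more than 0.87 rad (50 degrees) either way and at rest; the other three plates are level within 0.12 rad ((((value of joint plate1 above 0.87 rad or value of joint plate1 below -0.87 rad) and velocity of joint plate1 between -0.05 and 0.05 rad/s and value of joint plate2 between -0.12 and 0.12 rad and value of joint plate3 between -0.12 and 0.12 rad and value of joint plate4 between -0.12 and 0.12 rad) or ((value of joint plate2 above 0.87 rad or value of joint plate2 below -0.87 rad) and velocity of joint plate2 between -0.05 and 0.05 rad/s and value of joint plate1 between -0.12 and 0.12 rad and value of joint plate3 between -0.12 and 0.12 rad and value of joint plate4 between -0.12 and 0.12 rad) or ((value of joint plate3 above 0.87 rad or value of joint plate3 below -0.87 rad) and velocity of joint plate3 between -0.05 and 0.05 rad/s and value of joint plate1 between -0.12 and 0.12 rad and value of joint plate2 between -0.12 and 0.12 rad and value of joint plate4 between -0.12 and 0.12 rad) or ((value of joint plate4 above 0.87 rad or value of joint plate4 below -0.87 rad) and velocity of joint plate4 between -0.05 and 0.05 rad/s and value of joint plate1 between -0.12 and 0.12 rad and value of joint plate2 between -0.12 and 0.12 rad and value of joint plate3 between -0.12 and 0.12 rad))); the robot touches nothing.
It fails at once if a bystander is lifted, carried or shoved by more than 30 mm (distance of any of socket, grease_jar, spanner, paint_tin, hammer, brush, cup from where it was at the start of the episode above 0.03 m).
It fails at once if a standing bystander is tipped by more than 0.5 rad (angle between any of socket, grease_jar, paint_tin, cup's own z axis and vertical above 0.5 rad).
It fails at once if the robot leans on the gearbox or its plates with more than 100 N (contact force between any of the fingers, the arm and casing above 100 N).
It also fails if it takes over 56 s, if anything falls off the work surface, if the arm or the gripper's body presses on something with over 40 N, if the wrist force passes 120 N, or if a joint passes its speed limit or range.

## Robot

A 6-joint arm with a two-finger parallel gripper is mounted at the origin on the work surface. World frame = base frame: x ahead of the robot, y to its left, z up, the work surface at z = 0. Lengths are in m, angles in rad, forces in N, time in s.
With the tool pointing down it reaches from about 0.25 to 0.775 m from the base axis. Payload 4 kg.
Tool frame: the origin (TCP) lies at the very end of the fingers, on their centre line; the grasp point (between the pads) lies 19 mm behind it; z points along the fingers, x is the direction in which the jaws open and shut, and the axes are right-handed (so a half turn about z gives the same grasp; the last joint's range is limited). The gripper opens to 94 mm and grips with 3 to 60 N. Pads are 16 mm wide; open, the fingers measure 119 mm over their backs; the gripper's body (75 mm by 177 mm) begins 78 mm behind the grasp point.
Start: joints at [-1.411, 0.087, 1.371, -0, 1.684, -0.103], TCP at [0.143, -0.531, 0.206] pointing down, gripper open.
Joint ranges: [-3.1, 3.1], [-0.76, 2.03], [0.27, 2.55], [-1.08, 4.22], [0.17, 2.65], [-2.57, 2.57]. Speed limits (rad/s): [2.79, 2.79, 3.14, 3.14, 3.14, 3.14].

## Interface

Orientations are given as [roll, pitch, yaw] about the fixed x, y, z axes, in that order (R = Rz(yaw) Ry(pitch) Rx(roll)).
In Python, from bench import robot, cams, ticket gives the robot as it stands.
- The arm moves only by the tool jog_arm, never from a script. Its argument "series" is a list of rows, each an object of numbers: "x", "y", "z": the shift along the tool's x, y, z in m; "rx", "ry", "rz": the turn, a rotation vector about the tool's x, y, z in degrees. A call has 1 to 12 rows; each row shifts and turns the pose as measured when the row begins, along the tool's axes as they then stand; what a row does not reach is not made up. A row lasts 1/12 s, in which the tool goes at most 41.7 mm and 7.16 degrees, less where a joint would pass 70% of its speed; a pose out of reach is approached as far as the arm can. A call with a gripper value outside its range is refused whole. "claw" is the opening, from 0 (shut) to 1 (fully open), set as the call begins (left out, the last holds). The fingers move at their own pace and stop on an object; the grip force is fixed at half the most. Time passes only in rows, so rows that do not move let the fingers close. It gives the time, the measured TCP pose, the force and the opening at its end, in the units of the state.
- robot.get_obs(): the state, without advancing time (a new reading comes with each control period).
- cams.snapshot(name): name is "side" or "top" or "wrist"; returns a dict with "img" (384x512x3 uint8, red, green, blue), "mtx" (3x3 intrinsics, pixels), "origin" and "attitude" of the camera in the world. Camera axes: x right, y down, z forward; pixel columns grow to the right and rows downward; lengths in m; the calibration is good to about 2 mm. A picture is of the moment at which its call begins. There is no depth.
- ticket.close_job(): hands the job in, once; it reports no verdict.
Trained networks look in a picture, given as the dict that the camera call returned (one of the last four; its "shot" number tells which), for a name from the list of things; names that differ only in an ending like _2 or _b are one class to them, and where a whole thing is asked for, a point or a joint stands for the part that bears it (a point fixed in the world has none). Each returns a list of dicts, best first, with "p" (0 to 1); they miss things now and then, are a little off and sometimes report something else, mostly with a low value. They report only what shows in the picture. A call takes as long as a camera call.
- cams.look_for(thing, picture): "bbox" ([left, top, width, height] in pixels, round what is visible of it).
The state is a dict: "time": time; "joint_positions": joint angles; "qvel": joint speeds; "joint_torque": joint torques, N m; "tool_pos": TCP position; "ee_rot": TCP orientation; "wrist_force": force on the tool from outside, world axes, zero at the start; "wrist_torque": the same for the moment, N m; "width": finger opening in m.
Only numpy, scipy, OpenCV 4.12 (cv2) and the standard library are available. Lean on these libraries where they do the work, as an engineer would, in place of code of your own. Each camera call takes 0.05 s, during which the arm holds its last target.

## Working session

There is one attempt and no reset: what is moved stays moved. The work goes in short steps, Python scripts to look and compute and a tool call to move; the robot and the scene stay as the last step left them, time stands still between calls to the robot, and variables do not carry over. Pictures are saved under pics/ and viewed, and the job is handed in when it is done.

Besides the shell and the picture viewer there is one more tool, called as name([rows], argument=value, ...), one row to a line, values as JSON. jog_arm: Moves the arm, as the interface text tells. Its arguments: {"type":"object","properties":{"series":{"type":"array","items":{"type":"object","properties":{"x":{"type":"number"},"y":{"type":"number"},"z":{"type":"number"},"rx":{"type":"number"},"ry":{"type":"number"},"rz":{"type":"number"}}}},"claw":{"type":"number"}},"required":["series"]}

```bash
mkdir -p pics; python3 - <<'E'
from bench import robot,cams
import cv2,pickle
print(robot.get_obs())
for n in ["top","side"]:
    s=cams.snapshot(n); cv2.imwrite(f"pics/{n}0.png",s["img"][:,:,::-1]); pickle.dump(s,open(f"{n}0.pkl","wb"))
    print(n,s["mtx"],s["origin"],s["attitude"],s["shot"])
    for t in ["casing","plate1_mid","socket","grease_jar","spanner"]:
        print(t,[(d["bbox"],d["p"]) for d in cams.look_for(t,s)][:4])
E
```

```text
{'time': 0.0, 'joint_positions': array([-1.41109612e+00,  8.79143497e-02,  1.37222801e+00,  2.01386716e-05,
        1.68360247e+00, -1.03065340e-01]), 'qvel': array([-3.82471938e-04,  2.53151937e-05,  4.77481538e-04, -8.94699276e-04,
        9.59284361e-04, -2.16075639e-04]), 'joint_torque': array([ 6.43891035e-04, -3.40182137e+01, -3.02426541e+01,  7.15843798e-02,
        3.30503436e-02, -1.55570810e-04]), 'tool_pos': array([ 0.14279735, -0.5305751 ,  0.20433971]), 'ee_rot': array([-3.14135132e+00,  2.13870425e-03, -1.30802828e+00]), 'wrist_force': array([ 0.55754774, -0.27182778, -0.29298809]), 'wrist_torque': array([-0.01848023, -0.01875914,  0.00506231]), 'width': 0.09409693161847094}
top [[370.51941845   0.         259.92828377]
 [  0.         370.51941845 190.8515773 ]
 [  0.           0.           1.        ]] [0.24582758 0.0061725  1.44718556] [-2.95343917  0.00535148 -1.56383093] 1
casing [([185.5, 136.3, 131.0, 93.2], 0.62)]
plate1_mid [([197.9, 152.5, 31.8, 29.0], 0.94)]
socket [([230.4, 142.9, 6.3, 7.7], 0.53), ([201.6, 151.5, 26.5, 29.6], 0.19)]
grease_jar [([296.1, 160.4, 6.9, 15.4], 0.69)]
spanner [([229.6, 191.5, 32.2, 17.9], 0.75)]
side [[499.96107155   0.         250.5628716 ]
 [  0.         499.96107155 182.80652957]
 [  0.           0.           1.        ]] [ 0.06656268 -0.86031686  1.18237501] [-2.40516233 -0.01463424 -0.47223419] 2
casing []
plate1_mid [([225.5, 123.9, 37.4, 23.7], 0.62)]
socket []
grease_jar [([286.5, 187.8, 15.5, 22.4], 0.51)]
spanner [([212.5, 158.9, 14.3, 33.0], 0.75)]
```

```bash
python3 - <<'E'
import cv2
a=cv2.imread("pics/top0.png"); cv2.imwrite("pics/top0c.png",cv2.resize(a[115:250,165:335],None,fx=4.4,fy=4.4,interpolation=cv2.INTER_CUBIC))
a=cv2.imread("pics/side0.png"); cv2.imwrite("pics/side0c.png",cv2.resize(a[90:270,180:380],None,fx=3.3,fy=3.3,interpolation=cv2.INTER_CUBIC))
E
```

```text
(no output)
```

View pics/top0c.png

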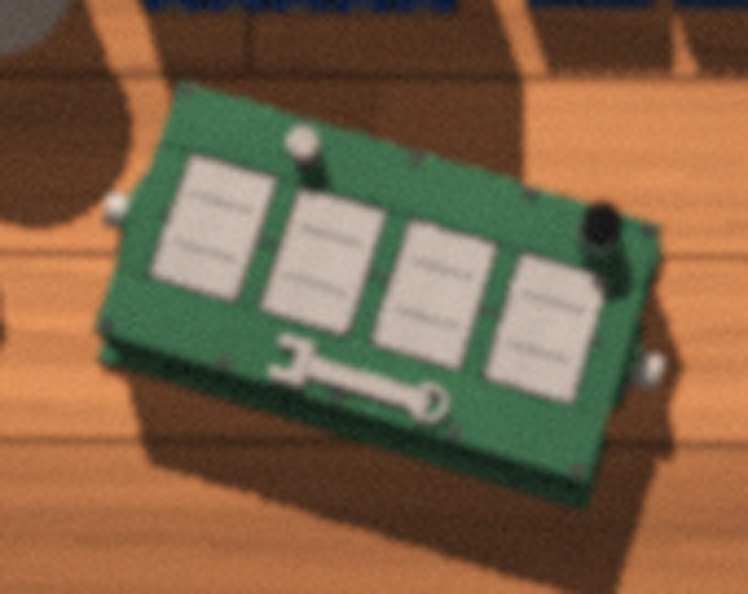

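View pics/side0c.png

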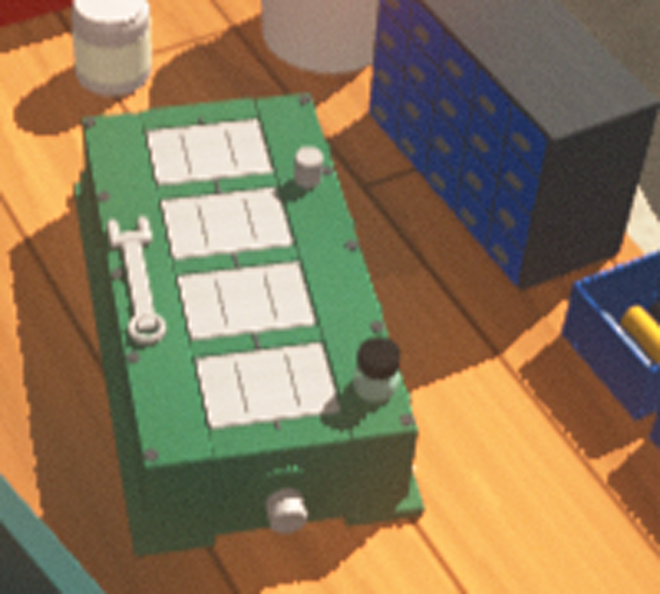

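View pics/side0.png

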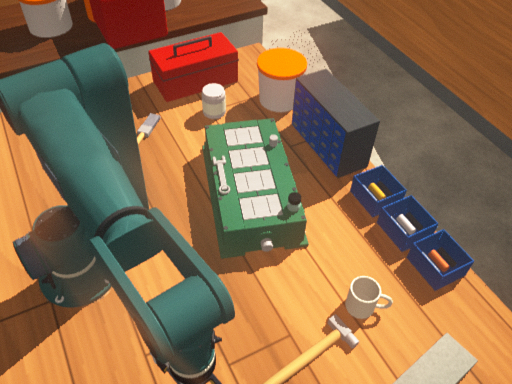

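```bash
cat > h.py <<'E'
import numpy as np,pickle
from scipy.spatial.transform import Rotation as R
def rot(a): return R.from_euler('xyz',a).as_matrix()
def ray(s,px,z):
    d=rot(s["attitude"])@np.linalg.inv(s["mtx"])@np.array([px[0],px[1],1.]); o=np.array(s["origin"])
    return o+d*(z-o[2])/d[2]
def proj(s,P):
    c=rot(s["attitude"]).T@(np.array(P)-s["origin"]); c=s["mtx"]@c; return c[:2]/c[2]
E
python3 - <<'E'
from h import *
from scipy.optimize import least_squares
T=pickle.load(open("top0.pkl","rb"));S=pickle.load(open("side0.pkl","rb"))
ct=lambda p:(165+(p[0]+.5)/4.4-.5,115+(p[1]+.5)/4.4-.5); cs=lambda p:(180+(p[0]+.5)/3.3-.5,90+(p[1]+.5)/3.3-.5)
Y=[.147,.049,-.049,-.147]
cor=lambda y:[(.055,y+.0375),(.055,y-.0375),(-.055,y-.0375),(-.055,y+.0375)]
tp=[[(193,155),(277,178),(238,300),(150,275)],[(305,190),(388,212),(348,333),(262,308)],[(413,222),(498,245),(460,370),(373,343)],[(523,255),(605,278),(573,403),(485,375)]]
sp={0:[(262,120),(272,173),(160,185),(147,135)],3:[(322,345),(338,408),(210,427),(197,360)]}
def fit(L):
    m=np.array([a for a,_ in L]);w=np.array([b for _,b in L])
    f=lambda q:(np.c_[np.cos(q[2])*m[:,0]-np.sin(q[2])*m[:,1]+q[0],np.sin(q[2])*m[:,0]+np.cos(q[2])*m[:,1]+q[1]]-w).ravel()
    r=least_squares(f,[*w.mean(0),0]);print(r.x,np.sqrt(np.mean(r.fun**2)));return r.x
LT=[(m,ray(T,ct(p),.11)[:2]) for i in range(4) for m,p in zip(cor(Y[i]),tp[i])]
LT2=[(m,ray(T,ct(p),.11)[:2]) for m,p in zip([(.115,.2165),(.115,-.2165),(-.115,-.2165),(-.115,.2165)],[(180,83),(660,228),(588,482),(100,335)])]
LS=[(m,ray(S,cs(p),.11)[:2]) for i in sp for m,p in zip(cor(Y[i]),sp[i])]
fit(LT);fit(LT2);fit(LS);q=fit(LT+LS)
np.save("q.npy",q)
c,s=np.cos(q[2]),np.sin(q[2])
W=lambda x,y:np.round([c*x-s*y+q[0],s*x+c*y+q[1]],4)
for i in range(4): print(i+1,W(-.04,Y[i]),W(0,Y[i]),W(.04,Y[i]))
for n,(u,v) in {"socket":(303,135),"jar":(603,220)}.items(): print(n,ray(T,ct((u,v)),.14)[:2])
for p in [(290,345),(440,405)]: print(ray(T,ct(p),.115)[:2])
E
```

```text
[ 0.55021717  0.04843093 -0.2941062 ] 0.0011660619683999218
[ 0.54810204  0.04829985 -0.28927743] 0.0032033019070844227
[ 0.55070456  0.0473675  -0.29778002] 0.0018900441567743387
[ 0.55037963  0.04807645 -0.29572448] 0.0015105358533211656
1 [0.555  0.2004] [0.5932 0.1887] [0.6315 0.177 ]
2 [0.5264 0.1066] [0.5647 0.0949] [0.6029 0.0833]
3 [0.4978 0.0129] [0.5361 0.0012] [ 0.5744 -0.0105]
4 [ 0.4693 -0.0809] [ 0.5075 -0.0925] [ 0.5458 -0.1042]
socket [0.6647     0.11340211]
jar [ 0.59274735 -0.13624793]
[0.49070787 0.12256559]
[ 0.4411157  -0.00234799]
```

jog_arm([
  {"rz": 6.4},
  {"rz": 6.4},
  {"rz": 6.4},
  {"rz": 6.4},
  {"rz": 6.4},
  {"x": -0.02,"y": -0.007},
  {"x": -0.03,"y": -0.011},
  {"x": -0.03,"y": -0.011},
  {"x": -0.03,"y": -0.011},
  {"x": -0.03,"y": -0.011},
  {"x": -0.03,"y": -0.011},
  {"x": -0.03,"y": -0.011},
], claw=0)

```text
invalid input
```

jog_arm([
  {"x": 0,"y": 0,"z": 0,"rx": 0,"ry": 0,"rz": 6.4},
  {"x": 0,"y": 0,"z": 0,"rx": 0,"ry": 0,"rz": 6.4},
], claw=0.0)

```text
time: 0.77
tool_pos: [0.1429, -0.5311, 0.2056]
ee_rot: [-3.142, -0.0, -1.538]
wrist_force: [-0.1, 0.6, 0.6]
width: 0.0838
```

jog_arm([
  {"x": 0,"y": 0,"z": 0,"rx": 0,"ry": 0,"rz": 6.3},
  {"x": 0,"y": 0,"z": 0,"rx": 0,"ry": 0,"rz": 6.3},
  {"x": 0,"y": 0,"z": 0,"rx": 0,"ry": 0,"rz": 6.2},
  {"x": -0.02,"y": -0.007,"z": 0,"rx": 0,"ry": 0,"rz": 0},
  {"x": -0.03,"y": -0.011,"z": 0,"rx": 0,"ry": 0,"rz": 0},
  {"x": -0.03,"y": -0.011,"z": 0,"rx": 0,"ry": 0,"rz": 0},
  {"x": -0.03,"y": -0.011,"z": 0,"rx": 0,"ry": 0,"rz": 0},
  {"x": -0.03,"y": -0.011,"z": 0,"rx": 0,"ry": 0,"rz": 0},
  {"x": -0.03,"y": -0.011,"z": 0,"rx": 0,"ry": 0,"rz": 0},
  {"x": -0.03,"y": -0.011,"z": 0,"rx": 0,"ry": 0,"rz": 0},
  {"x": -0.03,"y": -0.011,"z": 0,"rx": 0,"ry": 0,"rz": 0},
  {"x": -0.02,"y": -0.007,"z": 0,"rx": 0,"ry": 0,"rz": 0},
], claw=0.0)

```text
time: 1.77
tool_pos: [0.3107, -0.3177, 0.2045]
ee_rot: [-3.141, -0.002, -1.9]
wrist_force: [-0.2, -0.2, -0.5]
width: 0.0041
```

```bash
cat > g.py <<'E'
from h import *
from bench import robot
import sys
o=robot.get_obs(); q=np.load("q.npy"); c,s=np.cos(q[2]),np.sin(q[2])
Y=[0,.147,.049,-.049,-.147]
d=o["tool_pos"][:2]-q[:2]; loc=np.array([c*d[0]+s*d[1],-s*d[0]+c*d[1]])
M=R.from_euler('xyz',o["ee_rot"]).as_matrix()
print("t",round(o["time"],2),"pos",np.round(o["tool_pos"],4),"casing-frame",np.round(loc,4),"rot",np.round(o["ee_rot"],3),"F",np.round(o["wrist_force"],1),"w",round(o["width"],3))
for a in sys.argv[1:]:
    p,x=a.split(",");x=float(x);y=Y[int(p)]
    t=np.array([c*x-s*y+q[0],s*x+c*y+q[1],o["tool_pos"][2]])
    print(a,"tool delta",np.round(M.T@(t-o["tool_pos"]),4), "yaw turn rz deg",round(np.degrees(o["ee_rot"][2]-(q[2]-np.pi/2)),2))
E
python3 g.py 4,-.035 3,-.035
```

```text
t 1.77 pos [ 0.3107 -0.3177  0.2045] casing-frame [-0.1227 -0.4197] rot [-3.141e+00 -2.000e-03 -1.900e+00] F [-0.2 -0.2 -0.5] w 0.004
4,-.035 tool delta [-0.2755 -0.0785 -0.0004] yaw turn rz deg -1.91
3,-.035 tool delta [-0.3734 -0.0752 -0.0006] yaw turn rz deg -1.91
```

jog_arm([
  {"x": 0,"y": 0,"z": 0,"rx": 0,"ry": 0,"rz": -1.9},
  {"x": -0.03,"y": -0.008,"z": 0,"rx": 0,"ry": 0,"rz": 0},
  {"x": -0.03,"y": -0.008,"z": 0,"rx": 0,"ry": 0,"rz": 0},
  {"x": -0.03,"y": -0.008,"z": 0,"rx": 0,"ry": 0,"rz": 0},
  {"x": -0.03,"y": -0.008,"z": 0,"rx": 0,"ry": 0,"rz": 0},
  {"x": -0.03,"y": -0.008,"z": 0,"rx": 0,"ry": 0,"rz": 0},
  {"x": -0.03,"y": -0.008,"z": 0,"rx": 0,"ry": 0,"rz": 0},
  {"x": -0.03,"y": -0.008,"z": 0.01,"rx": 0,"ry": 0,"rz": 0},
  {"x": -0.03,"y": -0.008,"z": 0.015,"rx": 0,"ry": 0,"rz": 0},
  {"x": -0.02,"y": -0.006,"z": 0.02,"rx": 0,"ry": 0,"rz": 0},
  {"x": -0.01,"y": -0.003,"z": 0.02,"rx": 0,"ry": 0,"rz": 0},
  {"x": 0,"y": 0,"z": 0,"rx": 0,"ry": 0,"rz": 0},
], claw=0.0)

```text
time: 2.77
tool_pos: [0.469, -0.0651, 0.1417]
ee_rot: [-3.127, -0.003, -1.86]
wrist_force: [-0.5, 0.6, -0.5]
width: 0.0007
```

```bash
python3 g.py 4,-.035 3,-.035; python3 - <<'E'
from bench import cams
import cv2
s=cams.snapshot("side");cv2.imwrite("pics/s1.png",cv2.resize(s["img"][60:300,120:420,::-1],None,fx=2.4,fy=2.4,interpolation=cv2.INTER_CUBIC))
E
```

```text
t 2.77 pos [ 0.469  -0.0651  0.1417] casing-frame [-0.0448 -0.132 ] rot [-3.127e+00 -3.000e-03 -1.860e+00] F [-0.5  0.6 -0.5] w 0.001
4,-.035 tool delta [ 0.0151 -0.0097  0.0002] yaw turn rz deg 0.38
3,-.035 tool delta [-0.0829 -0.0104 -0.0001] yaw turn rz deg 0.38
```

View pics/s1.png

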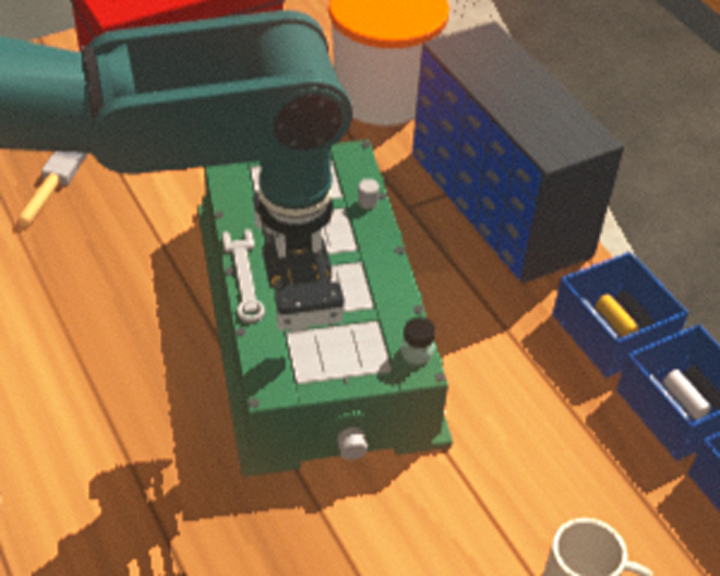

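jog_arm([
  {"x": 0.015,"y": -0.01,"z": 0.01,"rx": 0,"ry": 0,"rz": 0},
  {"x": 0,"y": 0,"z": 0.01,"rx": 0,"ry": 0,"rz": 0},
  {"x": 0,"y": 0,"z": 0,"rx": 0,"ry": 0,"rz": 0},
  {"x": 0,"y": 0,"z": 0.003,"rx": 0,"ry": 0,"rz": 0},
  {"x": 0,"y": 0,"z": 0,"rx": 0,"ry": 0,"rz": 0},
], claw=0.0)

```text
time: 3.23
tool_pos: [0.4762, -0.087, 0.126]
ee_rot: [-3.117, -0.004, -1.863]
wrist_force: [-0.0, 0.1, -0.2]
width: 0.0003
```

```bash
python3 g.py 4,-.035
```

```text
t 3.23 pos [ 0.4762 -0.087   0.126 ] casing-frame [-0.0316 -0.1508] rot [-3.117 -0.004 -1.863] F [-0.   0.1 -0.2] w 0.0
4,-.035 tool delta [-0.0038  0.0034 -0.0001] yaw turn rz deg 0.17
```

jog_arm([
  {"x": 0,"y": 0.002,"z": 0.006,"rx": -1.4,"ry": 0,"rz": 0},
  {"x": 0,"y": 0,"z": 0.006,"rx": 0,"ry": 0,"rz": 0},
  {"x": 0,"y": 0,"z": 0.002,"rx": 0,"ry": 0,"rz": 0},
  {"x": 0,"y": 0,"z": 0.002,"rx": 0,"ry": 0,"rz": 0},
  {"x": 0,"y": 0,"z": 0.002,"rx": 0,"ry": 0,"rz": 0},
], claw=0.0)

```text
time: 3.65
tool_pos: [0.4752, -0.0871, 0.1099]
ee_rot: [-3.138, -0.004, -1.865]
wrist_force: [-4.1, 0.7, 14.3]
width: 0.0002
```

```bash
python3 g.py 4,-.035
```

```text
t 3.65 pos [ 0.4752 -0.0871  0.1099] casing-frame [-0.0325 -0.1512] rot [-3.138 -0.004 -1.865] F [-4.1  0.7 14.3] w 0.0
4,-.035 tool delta [-0.0043  0.0025 -0.    ] yaw turn rz deg 0.11
```

jog_arm([
  {"x": 0,"y": 0,"z": -0.012,"rx": 0,"ry": 0,"rz": 0},
  {"x": -0.01,"y": 0,"z": -0.005,"rx": 0,"ry": 0,"rz": 0},
  {"x": -0.025,"y": 0,"z": 0,"rx": 0,"ry": 0,"rz": 0},
  {"x": -0.025,"y": 0,"z": 0,"rx": 0,"ry": 0,"rz": 0},
  {"x": -0.02,"y": 0,"z": 0,"rx": 0,"ry": 0,"rz": 0},
  {"x": -0.01,"y": 0,"z": 0,"rx": 0,"ry": 0,"rz": 0},
  {"x": 0,"y": 0,"z": 0,"rx": 0,"ry": 0,"rz": 0},
], claw=0.0)

```text
time: 4.23
tool_pos: [0.5029, 0.005, 0.1268]
ee_rot: [-3.138, -0.003, -1.867]
wrist_force: [0.3, -0.8, 0.7]
width: 0.0004
```

```bash
python3 g.py 3,-.033
```

```text
t 4.23 pos [0.5029 0.005  0.1268] casing-frame [-0.0329 -0.0551] rot [-3.138e+00 -3.000e-03 -1.867e+00] F [ 0.3 -0.8  0.7] w 0.0
3,-.033 tool delta [-0.0061  0.0001 -0.    ] yaw turn rz deg -0.03
```

jog_arm([
  {"x": -0.005,"y": 0,"z": 0.006,"rx": 0,"ry": 0,"rz": 0},
  {"x": 0,"y": 0,"z": 0.006,"rx": 0,"ry": 0,"rz": 0},
  {"x": 0,"y": 0,"z": 0.002,"rx": 0,"ry": 0,"rz": 0},
  {"x": 0,"y": 0,"z": 0.002,"rx": 0,"ry": 0,"rz": 0},
  {"x": 0,"y": 0,"z": 0.002,"rx": 0,"ry": 0,"rz": 0},
  {"x": 0,"y": 0,"z": 0.002,"rx": 0,"ry": 0,"rz": 0},
], claw=0.0)

```text
time: 4.73
tool_pos: [0.5043, 0.0095, 0.1055]
ee_rot: [-3.138, -0.001, -1.868]
wrist_force: [-0.5, 2.2, 3.9]
width: 0.0007
```

jog_arm([
  {"x": 0,"y": 0,"z": 0.005,"rx": 0,"ry": 0,"rz": 0},
  {"x": 0,"y": 0,"z": 0.005,"rx": 0,"ry": 0,"rz": 0},
  {"x": 0,"y": 0,"z": 0.005,"rx": 0,"ry": 0,"rz": 0},
  {"x": 0,"y": 0,"z": 0,"rx": 0,"ry": 0,"rz": 0},
], claw=0.0)

```text
time: 5.07
tool_pos: [0.5063, 0.0082, 0.0916]
ee_rot: [-3.131, -0.0, -1.87]
wrist_force: [-1.0, 0.8, 1.9]
width: 0.0007
```

```bash
python3 g.py 3,-.033; python3 - <<'E'
from bench import cams
import cv2
s=cams.snapshot("side");cv2.imwrite("pics/s2.png",cv2.resize(s["img"][100:260,180:340,::-1],None,fx=3.6,fy=3.6,interpolation=cv2.INTER_CUBIC))
E
```

```text
t 5.07 pos [0.5063 0.0082 0.0916] casing-frame [-0.0305 -0.051 ] rot [-3.131 -0.    -1.87 ] F [-1.   0.8  1.9] w 0.001
3,-.033 tool delta [-0.002   0.0025 -0.    ] yaw turn rz deg -0.2
```

View pics/s2.png

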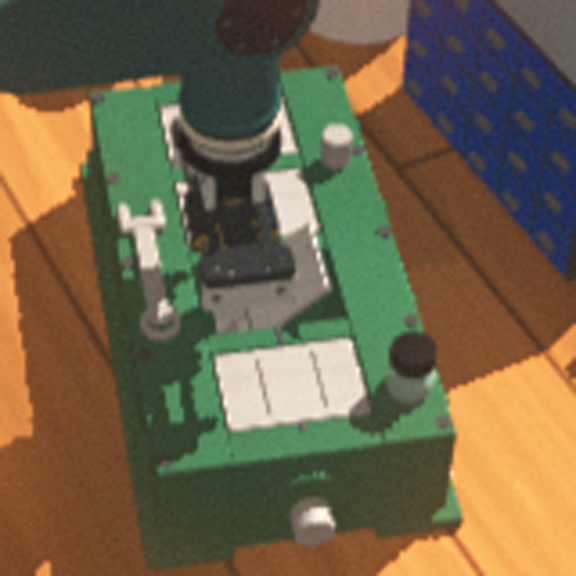

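Plate 3 is tilting: its far end stands proud at about (310,240) in the crop, while plates 1, 2 and 4 look flush.

jog_arm([
  {"x": 0,"y": 0,"z": 0.006,"rx": 0,"ry": 0,"rz": 0},
  {"x": 0,"y": 0,"z": 0.006,"rx": 0,"ry": 0,"rz": 0},
  {"x": 0,"y": 0,"z": 0.005,"rx": 0,"ry": 0,"rz": 0},
  {"x": 0,"y": 0,"z": 0.003,"rx": 0,"ry": 0,"rz": 0},
  {"x": 0,"y": 0,"z": 0,"rx": 0,"ry": 0,"rz": 0},
], claw=0.0)

```text
time: 5.53
tool_pos: [0.5045, 0.0073, 0.0679]
ee_rot: [-3.136, -0.003, -1.87]
wrist_force: [-0.1, 0.1, 0.2]
width: 0.0005
```

```bash
python3 g.py 3,-.022
```

```text
t 5.53 pos [0.5045 0.0073 0.0679] casing-frame [-0.032  -0.0524] rot [-3.136e+00 -3.000e-03 -1.870e+00] F [-0.1  0.1  0.2] w 0.001
3,-.022 tool delta [-0.0034 -0.01    0.    ] yaw turn rz deg -0.21
```

jog_arm([
  {"x": 0,"y": -0.003,"z": -0.001,"rx": 0,"ry": 0,"rz": 0},
  {"x": 0,"y": -0.002,"z": 0,"rx": 0,"ry": 0,"rz": 0},
  {"x": 0,"y": 0,"z": 0,"rx": 0,"ry": 0,"rz": 0},
], claw=0.0)

```text
time: 5.78
tool_pos: [0.5071, 0.0063, 0.0664]
ee_rot: [3.14, -0.004, -1.87]
wrist_force: [-0.9, 0.3, 2.5]
width: 0.0004
```

```bash
python3 g.py 3,-.022; python3 - <<'E'
from bench import cams
import cv2
s=cams.snapshot("side");cv2.imwrite("pics/s3.png",cv2.resize(s["img"][100:260,180:340,::-1],None,fx=3.6,fy=3.6,interpolation=cv2.INTER_CUBIC))
E
```

```text
t 5.78 pos [0.5071 0.0063 0.0664] casing-frame [-0.0292 -0.0525] rot [ 3.14  -0.004 -1.87 ] F [-0.9  0.3  2.5] w 0.0
3,-.022 tool delta [-0.0036 -0.0072 -0.    ] yaw turn rz deg -0.19
```

View pics/s3.png

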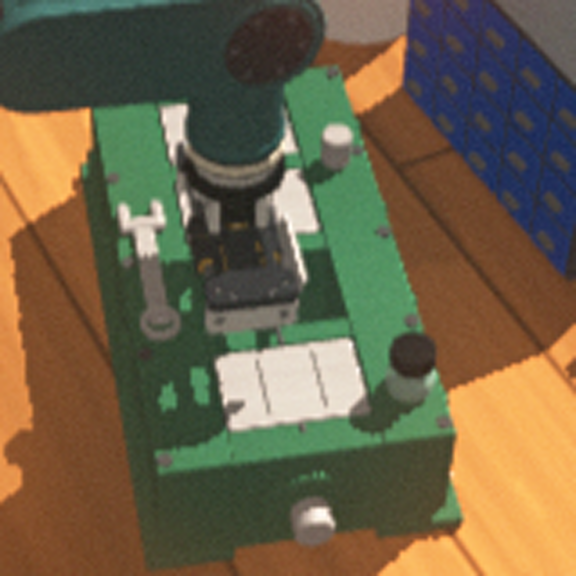

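jog_arm([
  {"x": 0,"y": 0.003,"z": -0.004,"rx": 0,"ry": 0,"rz": 0},
  {"x": 0,"y": 0.003,"z": -0.01,"rx": 0,"ry": 0,"rz": 0},
  {"x": 0,"y": 0,"z": -0.02,"rx": 0,"ry": 0,"rz": 0},
  {"x": 0,"y": 0,"z": -0.025,"rx": 0,"ry": 0,"rz": 0},
  {"x": 0,"y": 0,"z": -0.03,"rx": 0,"ry": 0,"rz": 0},
  {"x": 0,"y": 0,"z": -0.03,"rx": 0,"ry": 0,"rz": 0},
  {"x": 0,"y": 0.02,"z": -0.03,"rx": 0,"ry": 0,"rz": 0},
  {"x": 0,"y": 0.03,"z": -0.02,"rx": 0,"ry": 0,"rz": 0},
  {"x": 0,"y": 0.03,"z": 0,"rx": 0,"ry": 0,"rz": 0},
  {"x": 0,"y": 0.03,"z": 0,"rx": 0,"ry": 0,"rz": 0},
  {"x": 0,"y": 0.02,"z": 0,"rx": 0,"ry": 0,"rz": 0},
  {"x": 0,"y": 0,"z": 0,"rx": 0,"ry": 0,"rz": 0},
], claw=0.0)

```text
time: 6.83
tool_pos: [0.3738, 0.047, 0.2552]
ee_rot: [-3.122, -0.002, -1.873]
wrist_force: [0.2, 1.2, 0.4]
width: 0.0004
```

```bash
python3 g.py; python3 - <<'E'
from bench import cams
import cv2,pickle
s=cams.snapshot("side");pickle.dump(s,open("s4.pkl","wb"));cv2.imwrite("pics/s4.png",cv2.resize(s["img"][100:260,180:340,::-1],None,fx=3.6,fy=3.6,interpolation=cv2.INTER_CUBIC))
s=cams.snapshot("top");pickle.dump(s,open("t4.pkl","wb"));cv2.imwrite("pics/t4.png",cv2.resize(s["img"][115:250,165:335,::-1],None,fx=4.4,fy=4.4,interpolation=cv2.INTER_CUBIC))
E
```

```text
t 6.83 pos [0.3738 0.047  0.2552] casing-frame [-0.1686 -0.0524] rot [-3.122e+00 -2.000e-03 -1.873e+00] F [0.2 1.2 0.4] w 0.0
```

View pics/s4.png

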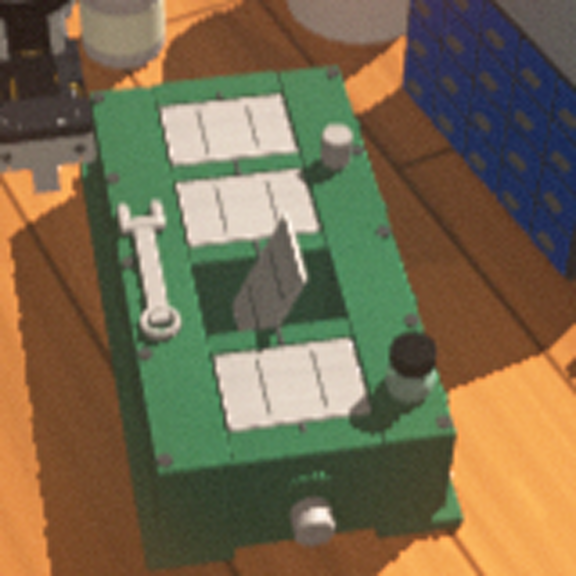

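View pics/t4.png

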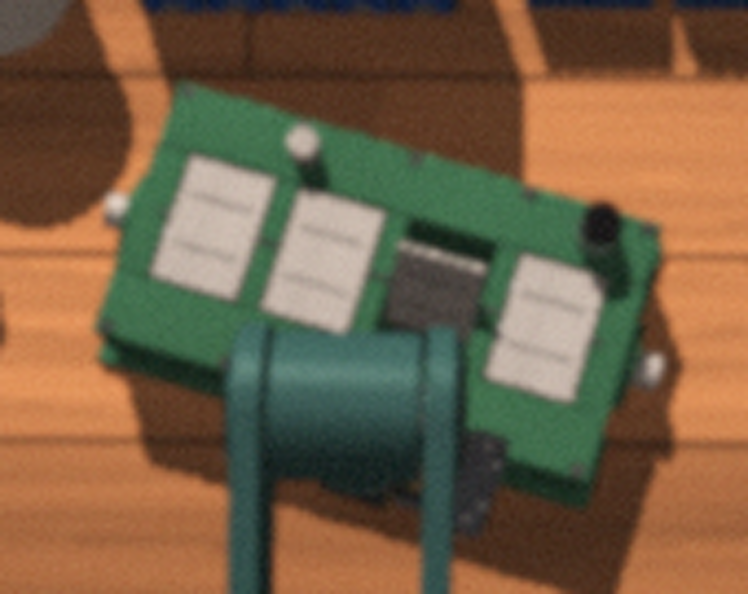

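```bash
python3 - <<'E'
from h import *
S=pickle.load(open("s4.pkl","rb"));T=pickle.load(open("t4.pkl","rb"));q=np.load("q.npy");c,s=np.cos(q[2]),np.sin(q[2])
for th in [.8,.9,1,1.1,1.2]:
    o=[]
    for y in (-.0115,-.0865):
        x=.055*np.cos(th)-.0025*np.sin(th); z=.1075+.055*np.sin(th)+.0025*np.cos(th)
        P=[c*x-s*y+q[0],s*x+c*y+q[1],z]
        o+=[((proj(S,P)-[180,100])*3.6).round(),((proj(T,P)-[165,115])*4.4).round()]
    print(th,o)
E
```

```text
0.8 [array([304., 219.]), array([404., 227.]), array([323., 286.]), array([492., 254.])]
0.9 [array([299., 216.]), array([403., 231.]), array([318., 284.]), array([490., 258.])]
1 [array([294., 215.]), array([401., 235.]), array([312., 282.]), array([489., 262.])]
1.1 [array([288., 213.]), array([399., 240.]), array([306., 281.]), array([487., 267.])]
1.2 [array([281., 212.]), array([397., 245.]), array([299., 280.]), array([486., 272.])]
```

The corners fit a tilt of about 1.1 rad: side view (285,215) and (305,280), top view (400,242) and (487,268). The plate is steeply open, the arm is clear and the bystanders haven't moved.

```bash
python3 - <<'E'
from bench import ticket
print(ticket.close_job())
E
```

```text
the job is handed in; nothing more can be done
None
```

Plate 3 is the loose one, and it now stands open with its end nearer the robot down. I handed the job in at about 7 s of robot time; the hand-in gives no verdict.

- **Finding it:** I pressed plate 4 with shut fingertips; it held at 14 N, so it is clamped. Plate 3 gave way at about 4 N. I did not need to press plates 1 and 2; they look flush in both final pictures.
- **Opening it:** I pushed plate 3's near end down about 43 mm, eased it slightly towards the pivot, then backed the fingers off and lifted them clear.
- **Last checks:** The corners of plate 3 in the side and top pictures both fit a tilt of about 1.1 rad (the requirement is 0.87). Plates 1, 2 and 4 look level, and the socket, jar and spanner look unmoved. I did not recheck the tin, hammer, brush and cup in the final pictures, but nothing went near them. The arm stands away from everything, with only about 1 N at the wrist, which is noise. The highest force I read was about 15 N, when pressing plate 4.
- **What disagreed:** The arm refused the first move call because its rows left out some axes; rows with all six values worked. Small moves came out a few millimetres off, so I checked the measured position after each group of moves.

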